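# Put the gouge and the engraving handpiece back on their sloped stands

### The arm

A 6-joint arm with a two-finger parallel gripper is mounted at the origin on the work surface. World frame = base frame: x ahead of the robot, y to its left, z up, the work surface at z = 0. Lengths are in m, angles in rad, forces in N, time in s.
With the tool pointing down it reaches from about 0.375 to 0.975 m from the base axis. Payload 3.8 kg.
Tool frame: the origin (TCP) lies midway between the tips of the shut fingers; the grasp point (between the pads) lies 19 mm behind it; z points along the fingers, y is the line along which they close (so a half turn about z gives the same grasp; the last joint's range is limited). The gripper opens to 85 mm and grips with 20 to 120 N. Pads are 22 mm wide; open, the fingers measure 114 mm over their backs; the gripper's body (76 mm by 85 mm) begins 54 mm behind the grasp point. The pads swing forward as they close: fully open they stand 13 mm farther back than shut.
Start: joints at [-1.328, 0.264, 1.604, -0, 1.274, -0.037], TCP at [0.186, -0.649, 0.231] pointing down, gripper open.
Joint ranges: [-2.63, 2.63], [-0.94, 2.18], [0.31, 2.57], [-1.31, 4.45], [0, 2.66], [-2.55, 2.55]. Speed limits (rad/s): [2.57, 2.57, 3.14, 3.14, 3.14, 3.14].

### API

Orientations are given as a rotation vector (axis times angle).
In Python, from workcell import bot, imaging gives the robot as it stands.
- The arm moves only by the tool step_arm, never from a script. Its argument "series" is a list of rows, each an object of numbers: "grip": the closure, from -1 (fully open) to 1 (shut); "x", "y", "z": the shift along the tool's x, y, z normalised to -1 to 1, where 1 is 500 mm; "ax", "ay", "az": the turn, a rotation vector about the tool's x, y, z normalised to -1 to 1, where 1 is 30 degrees. A call has 1 to 12 rows; each row is the pose to reach, as a shift and turn from the pose commanded when the call began, along the tool's axes at that moment; what a row does not reach only later rows make up. A row lasts 1/10 s, in which the tool goes at most 50 mm and 8.59 degrees, less where a joint would pass 70% of its speed; a pose out of reach is approached as far as the arm can. A call with a number of a shift or a turn outside -1 to 1 is refused whole. A call with a gripper value outside its range is refused whole. The fingers move at their own pace and stop on an object; "force" is the grip in N (left out, the last holds). Time passes only in rows, so rows that repeat a pose let the fingers close. It gives the time, the measured TCP pose, the force, the opening and the grip force at its end, in the units of the state.
- bot.read_state(): the state, without advancing time (a new reading comes with each control period).
- imaging.read_camera(name): name is "side" or "top" or "wrist"; returns a dict with "img" (420x560x3 uint8, red, green, blue), "fx", "fy", "cx", "cy" (pixels), "R" (3x3) and "t" (3): a world point X has camera coordinates R X + t. Camera axes: x right, y down, z forward; pixel columns grow to the right and rows downward; lengths in m; the calibration is good to about 2 mm. A picture is of the moment at which its call begins. There is no depth.
- bot.finish_job(): hands the job in; it is judged then, once.
The state is a dict: "time": time; "q": joint angles; "joint_vel": joint speeds; "joint_torque": joint torques, N m; "tool_pos": TCP position; "tcp_rot": TCP orientation; "wrist_force": force on the tool from outside, world axes, zero at the start; "torque": the same for the moment, N m; "width": opening from 0.0 (shut) to 1.0 (fully open); "grip_force": force on a finger pad.
Only numpy, scipy, OpenCV 4.12 (cv2) and the standard library are available. Lean on these libraries where they do the work, as an engineer would, in place of code of your own. Each camera call takes 0.05 s, during which the arm holds its last target. There are 200 camera calls.

### The job

Somebody left the wood-handled gouge on the stand with the wide forks, which belongs to the black engraving handpiece now lying on the bench. Move the gouge to the stand with the narrow forks and lay the handpiece on the wide one: each handle down in both forks of its stand, working tip at the high end and butt at or close to the toe stop. Set the tools down gently without dropping them, and leave everything else on the bench where it stands.

Things in the scene. Friction and masses are not known exactly. Their poses are not given: they have to be found in the camera images.
- handpiece_mid (a point): middle of the handle (half-way along and half-way up) of the cordless engraving handpiece: black square-section handle 140 x 28 x 28 mm with rounded edges, with a grey band near the butt, then a tapered aluminium nose and a small steel bur, its end 123 mm from this point. About 0.15 to 0.3 kg. x points along it to the bur, z out of its upper face. It starts lying flat on the bench, at any of many headings.
- gouge_mid (a point): middle of the handle (half-way along and half-way up) of the wood gouge: pale wood square-section handle 140 x 18 x 18 mm with rounded edges, brass ferrule, then a thin steel blade, its end 138 mm from this point. About 0.07 to 0.12 kg. x points along it to the blade end, z out of its upper face. It starts lying in the wide cradle, tip up the slope, butt against the toe stop.
- wide_cradle: Wide stand's channel, sloping up at 25 deg: two steel forks open at the top. Origin: on its floor, midway between forks, 105 mm above bench. x up the slope, y across, z square out. Forks at x = +-42 mm, 10 mm thick; open air between. 34 mm wide; cheeks to z = 12, then lips flare 45 deg to z = 22 (60 mm over all). Home of the handpiece: mid-handle at x = 0 (at toe stop), z = 14 mm.
- narrow_cradle: Narrow stand's channel, sloping up at 25 deg: two steel forks open at the top. Origin: on its floor, midway between forks, 105 mm above bench. x up the slope, y across, z square out. Forks at x = +-42 mm, 10 mm thick; open air between. 24 mm wide; cheeks to z = 12, then lips flare 45 deg to z = 22 (50 mm over all). Home of the gouge: mid-handle at x = 0 (at toe stop), z = 9 mm.
- wide_toe (a point): middle of the inner face of this stand's toe stop, on the channel's floor line: a 20 mm wide, 15 mm high plate across the low end of the channel, at x = -70 mm in the cradle's frame.
- narrow_toe (a point): middle of the inner face of this stand's toe stop, on the channel's floor line: a 20 mm wide, 15 mm high plate across the low end of the channel, at x = -70 mm in the cradle's frame.
- wide: the wide stand as a whole: dark wood base 190 (x) x 70 (y) x 12 mm, fixed to the bench, with two thin steel posts that carry the sloped cradle. Origin at the centre of the base's underside, straight below the cradle's origin; x points, level, towards the high end.
- narrow: the narrow stand as a whole: dark wood base 190 (x) x 70 (y) x 12 mm, fixed to the bench, with two thin steel posts that carry the sloped cradle. Origin at the centre of the base's underside, straight below the cradle's origin; x points, level, towards the high end.
- horn: bystander: a cut horn blank standing upright, tapered, 63 mm across at the foot, 125 mm tall, 0.3 kg, loose. Origin at the centre of its foot.
- pencil_cup: bystander: a turned dark wood cup, 72 mm across, 95 mm tall, with four pencils in it that reach 170 mm high and lean up to 35 mm from its axis, 0.4 kg, loose. Origin at the centre of its foot.
- bur_dish: bystander: a round steel dish of spare burs, 96 mm across, 22 mm high, 0.25 kg, loose. Origin at the centre of its underside.
Not all that is in view belongs to the job. Several things look just like the part that bears handpiece_mid: the one meant starts farthest to the robot's right.

How it is judged:
At the end, for the whole second after the job is handed in: Gouge in the narrow cradle, handpiece in the wide one, at rest, tip up the slope, mid-handle -8 to +22 mm along the slope from its place at the toe stop, within 7 mm of the channel middle and 5 mm of seated height, within 0.1 rad of the channel (x of gouge_mid in the frame of narrow_cradle between -0.008 and 0.022 m and y of gouge_mid in the frame of narrow_cradle between -0.007 and 0.007 m and z of gouge_mid in the frame of narrow_cradle between 0.004 and 0.014 m and angle between the x axis of gouge_mid and the x axis of narrow_cradle, either way round below 0.1 rad and angle between each of gouge_mid, handpiece_mid's own x axis and vertical below 1.35 rad and linear speed of each of gouge, handpiece below 0.02 m/s and angular speed of each of gouge, handpiece below 0.1 rad/s and x of handpiece_mid in the frame of wide_cradle between -0.008 and 0.022 m and y of handpiece_mid in the frame of wide_cradle between -0.007 and 0.007 m and z of handpiece_mid in the frame of wide_cradle between 0.009 and 0.019 m and angle between the x axis of handpiece_mid and the x axis of wide_cradle, either way round below 0.1 rad); the robot touches nothing.
It fails at once if the handpiece was dropped (unheld and faster than 0.6 m/s, a fall of about 2 cm) (linear speed of handpiece above 0.6 m/s and contact force between handpiece and the fingers below 0.05 N).
It fails at once if the gouge was dropped (unheld and faster than 0.6 m/s, a fall of about 2 cm) (linear speed of gouge above 0.6 m/s and contact force between gouge and the fingers below 0.05 N).
It fails at once if the horn blank was pushed more than 3 cm or tipped (distance of horn from where it was at the start of the episode above 0.03 m or angle between horn's own z axis and vertical above 0.4 rad).
It fails at once if the pencil cup was pushed more than 3 cm or tipped (distance of pencil_cup from where it was at the start of the episode above 0.03 m or angle between pencil_cup's own z axis and vertical above 0.4 rad).
It fails at once if the bur dish was pushed more than 3 cm or tipped (distance of bur_dish from where it was at the start of the episode above 0.03 m or angle between bur_dish's own z axis and vertical above 0.4 rad).
It also fails if it takes over 66 s, if anything falls off the work surface, if the arm or the gripper's body presses on something with over 40 N, if the wrist force passes 120 N, or if a joint passes its speed limit or range.

## Working session

There is one attempt and no reset: what is moved stays moved. The work goes in short steps, Python scripts to look and compute and a tool call to move; the robot and the scene stay as the last step left them, time stands still between calls to the robot, and variables do not carry over. Pictures are saved under pics/ and viewed, at most 10 in all, crops included, and the job is handed in when it is done.

Besides the shell and the picture viewer there is one more tool, called after "Emit:" as name(argument=value, ...) on one line, values as JSON. step_arm: Moves the arm, as the interface text tells. Scaled input: -1 to 1 covers 500 mm each way for a shift and 30 degrees each way for a turn. Its arguments: {"type":"object","properties":{"series":{"type":"array","items":{"type":"object","properties":{"grip":{"type":"number"},"x":{"type":"number","minimum":-1,"maximum":1},"y":{"type":"number","minimum":-1,"maximum":1},"z":{"type":"number","minimum":-1,"maximum":1},"ax":{"type":"number","minimum":-1,"maximum":1},"ay":{"type":"number","minimum":-1,"maximum":1},"az":{"type":"number","minimum":-1,"maximum":1}}}},"force":{"type":"number"}},"required":["series"]}

```bash
mkdir -p pics; ls; python3 - <<'E'
from workcell import bot, imaging
import cv2, json, pickle
s=bot.read_state(); print(s)
for n in ("top","side"):
    c=imaging.read_camera(n); pickle.dump(c,open(f"{n}0.pkl","wb"))
    cv2.imwrite(f"pics/{n}0.png",cv2.resize(c["img"][:,:,::-1],(800,600),interpolation=cv2.INTER_CUBIC))
    print(n,c["fx"],c["fy"],c["cx"],c["cy"],c["R"],c["t"])
E
```

```text
pics
{'time': 0.0, 'q': array([-1.32792347e+00,  2.64771147e-01,  1.60540989e+00, -1.51661290e-05,
        1.27373122e+00, -3.69145345e-02]), 'joint_vel': array([-5.70084845e-04, -2.53517194e-04, -1.83464962e-04, -5.71291985e-04,
        4.79741332e-05,  2.90162092e-04]), 'joint_torque': array([-7.82876632e-04, -5.15115416e+01, -3.67317009e+01,  9.61583964e-06,
        1.31634559e-02,  8.06841911e-06]), 'tool_pos': array([ 0.18620298, -0.64801766,  0.22993056]), 'tcp_rot': array([-3.10861759e+00, -4.37742322e-01,  3.96913589e-04]), 'wrist_force': array([ 0.2014239 , -0.50215262, -0.34764579]), 'torque': array([-0.04993008, -0.00740162,  0.00735823]), 'grip_force': 0.0, 'width': 0.9994612031773606}
top 490.8407646332631 490.8407646332631 285.3720089334242 209.74933192600707 [[-0.02534972 -0.99962997  0.00986479]
 [-0.99826949  0.02478899 -0.05332477]
 [ 0.0530605  -0.01119949 -0.99852849]] [0.02619951 0.53271627 1.22226874]
side 496.9513961053083 496.9513961053083 282.7388859949648 209.34930346030046 [[-0.9936549  -0.11224238  0.00718315]
 [-0.07378232  0.60230973 -0.79484537]
 [ 0.08488886 -0.79033198 -0.60676951]] [0.52050264 0.10892094 1.16862743]
```

View pics/top0.png

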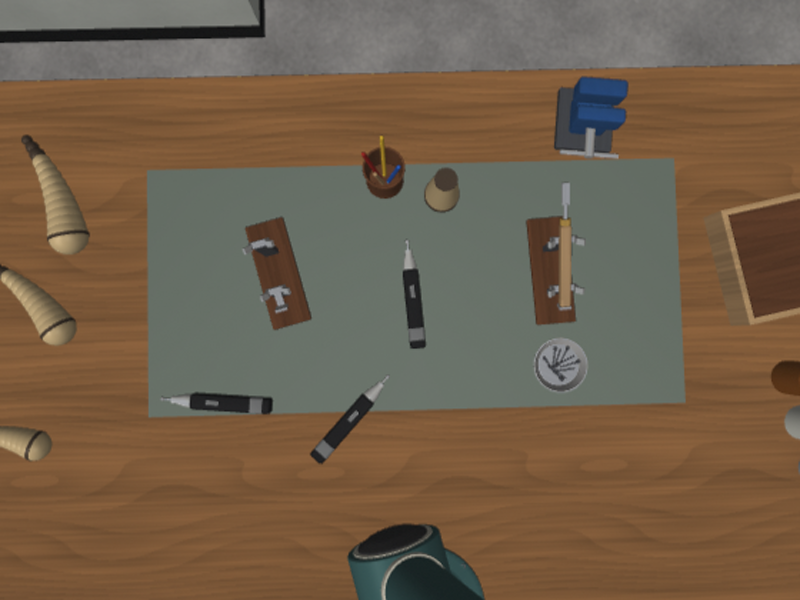

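View pics/side0.png

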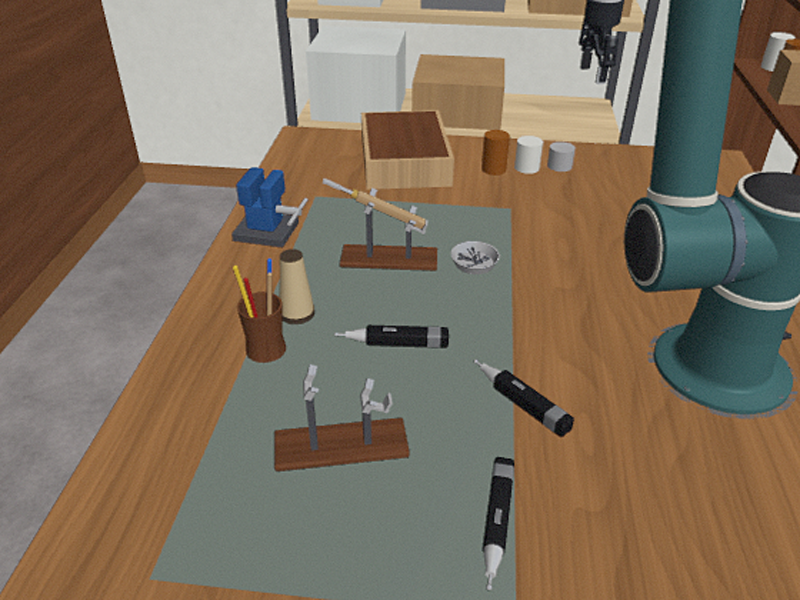

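The top view (800 px scale) shows the wide stand with the gouge at (555,270), the narrow stand at (278,272), the cup at (384,172), the horn at (442,190) and the dish at (560,365). Handpiece candidates are A (414,293), B (349,420) and C (217,402). Image right is the robot's right (-y), so A fits. I'll confirm it in a crop.

```bash
cat > h.py <<'E'
import numpy as np, cv2, pickle
from scipy.spatial.transform import Rotation as Rn
def bp(c,uv,z):
    """pixel (native) -> world point at height z"""
    d=c["R"].T@np.array([(uv[0]-c["cx"])/c["fx"],(uv[1]-c["cy"])/c["fy"],1.])
    o=-c["R"].T@c["t"]; return o+d*(z-o[2])/d[2]
def pj(c,X):
    p=c["R"]@np.asarray(X)+c["t"]; return np.array([c["fx"]*p[0]/p[2]+c["cx"],c["fy"]*p[1]/p[2]+c["cy"]])
def tri(c1,u1,c2,u2):
    A=[];b=[]
    for c,u in((c1,u1),(c2,u2)):
        for k,(f,o) in enumerate(((c["fx"],c["cx"]),(c["fy"],c["cy"]))):
            m=(u[k]-o)/f; A.append(c["R"][k]-m*c["R"][2]); b.append(m*c["t"][2]-c["t"][k])
    x,r,_,_=np.linalg.lstsq(np.array(A),np.array(b),rcond=None); return x
E
python3 - <<'E'
from h import *
c=pickle.load(open("top0.pkl","rb")); s=pickle.load(open("side0.pkl","rb"))
P=lambda u,v,z:bp(c,(u*.7,v*.7),z).round(4)
print("wide",[P(*q,.012) for q in((527,219),(566,216),(575,322),(537,324))])
print("narrow",[P(*q,.012) for q in((246,226),(283,218),(311,319),(275,329))])
print("hp butt/bur",P(417,347,.014),P(407,240,.014))
T=lambda a,b:tri(c,(a[0]*.7,a[1]*.7),s,(b[0]*.7,b[1]*.7)).round(4)
print("gouge butt, blade",T((565,308),(425,225)),T((567,183),(325,180)))
for n,q in dict(cup=(384,180),horn=(441,197),dish=(560,365)).items(): print(n,P(*q,.03))
# black blobs on the mat
im=c["img"]; m=(im.max(2)<45).astype(np.uint8)
n,l,st,ce=cv2.connectedComponentsWithStats(m)
for i in range(1,n):
    if st[i,4]>250: print(st[i],cv2.minAreaRect(np.argwhere(l==i)[:,::-1].astype(np.float32)))
cr=lambda x,y,w,h,k:cv2.resize(im[y:y+h,x:x+w,::-1],None,fx=k,fy=k,interpolation=cv2.INTER_CUBIC)
a=cr(165,145,60,90,5);b=cr(360,120,60,120,5);d=cr(265,160,50,90,5)
out=np.zeros((600,850,3),np.uint8); out[:450,:300]=a; out[:,300:600]=b; out[:450,600:850]=d
cv2.imwrite("pics/crops.png",out[:,:800])
E
```

```text
wide [array([ 0.6718, -0.2032,  0.012 ]), array([ 0.6755, -0.273 ,  0.012 ]), array([ 0.4864, -0.2818,  0.012 ]), array([ 0.4846, -0.2144,  0.012 ])]
narrow [array([0.6711, 0.2959, 0.012 ]), array([0.6838, 0.2303, 0.012 ]), array([0.5034, 0.1839, 0.012 ]), array([0.4874, 0.2474, 0.012 ])]
hp butt/bur [ 0.4495 -0.0014  0.014 ] [0.639  0.0113 0.014 ]
gouge butt, blade [ 0.5105 -0.2491  0.0794] [ 0.7    -0.2386  0.1687]
cup [0.7437 0.0492 0.03  ]
horn [ 0.7112 -0.05    0.03  ]
dish [ 0.4122 -0.2484  0.03  ]
[   0    0  185   30 1469] ((92.05760955810547, 15.997784614562988), (25.05839729309082, 184.9786376953125), 87.79740142822266)
[282 189  14  41 375] ((288.7176513671875, 208.77059936523438), (40.09636688232422, 10.324214935302734), 84.0938491821289)
[133 275  42  14 397] ((153.2740936279297, 281.5015869140625), (40.91493225097656, 11.073751449584961), 3.6913859844207764)
[227 276  34  38 392] ((243.46902465820312, 294.535400390625), (10.442001342773438, 41.579864501953125), 41.18592834472656)
[251 367  48  21 607] ((274.04718017578125, 376.4150695800781), (15.384381294250488, 49.587158203125), 74.05460357666016)
[ 276  390   62   30 1023] ((305.48358154296875, 409.81964111328125), (60.17734146118164, 26.247560501098633), 39.80556869506836)
```

View pics/crops.png

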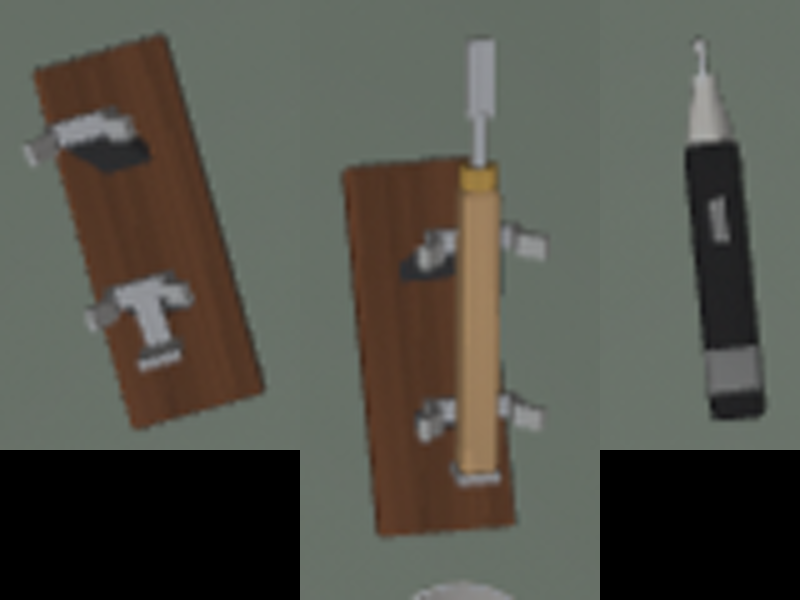

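The crop confirms A: grey band and butt at low x, nose and bur at high x, all matching the description. Sizes also check out: the base measures 189x70 mm and the handpiece 190 mm from butt to bur. Next I'll compute the hover over the gouge.

```bash
cat >> h.py <<'E'
def frame(o,psi,tilt=25):
    """cradle frame: heading psi deg, slope tilt deg"""
    return Rn.from_euler("ZY",[psi,-tilt],degrees=True).as_matrix(),np.array(o,float)
W=[(.5796,-.2431,.105),3.1]; N=[(.5864,.2394,.105),14.6]
FL=np.diag([1.,-1,-1])   # tool x = frame x, tool z = -frame z
def delta(s,p,R):
    R0=Rn.from_rotvec(s["tcp_rot"]).as_matrix()
    d=R0.T@(np.asarray(p)-s["tool_pos"])/.5
    a=np.degrees(Rn.from_matrix(R0.T@R).as_rotvec())/30
    print("xyz",d.round(4),"a",a.round(4)); return d,a
def go(s,fr,loc,yaw=0):
    """delta to put TCP at loc in frame"""
    R,o=frame(*fr[:2],*(fr[2:])); return delta(s,o+R@np.array(loc),R@FL@Rn.from_euler("z",yaw,degrees=True).as_matrix())
E
python3 - <<'E'
from h import *
from workcell import bot
go(bot.read_state(),W,(0,0,.16))
E
```

```text
xyz [ 0.848  -0.5915 -0.0387] a [-0.098   0.8301  0.4234]
```

Emit:
step_arm(series=[{"x": 0.848, "y": -0.5915, "z": -0.0387, "ax": -0.098, "ay": 0.83, "az": 0.4234, "grip": -1}, {"x": 0.848, "y": -0.5915, "z": -0.0387, "ax": -0.098, "ay": 0.83, "az": 0.4234, "grip": -1}, {"x": 0.848, "y": -0.5915, "z": -0.0387, "ax": -0.098, "ay": 0.83, "az": 0.4234, "grip": -1}, {"x": 0.848, "y": -0.5915, "z": -0.0387, "ax": -0.098, "ay": 0.83, "az": 0.4234, "grip": -1}, {"x": 0.848, "y": -0.5915, "z": -0.0387, "ax": -0.098, "ay": 0.83, "az": 0.4234, "grip": -1}, {"x": 0.848, "y": -0.5915, "z": -0.0387, "ax": -0.098, "ay": 0.83, "az": 0.4234, "grip": -1}, {"x": 0.848, "y": -0.5915, "z": -0.0387, "ax": -0.098, "ay": 0.83, "az": 0.4234, "grip": -1}, {"x": 0.848, "y": -0.5915, "z": -0.0387, "ax": -0.098, "ay": 0.83, "az": 0.4234, "grip": -1}, {"x": 0.848, "y": -0.5915, "z": -0.0387, "ax": -0.098, "ay": 0.83, "az": 0.4234, "grip": -1}, {"x": 0.848, "y": -0.5915, "z": -0.0387, "ax": -0.098, "ay": 0.83, "az": 0.4234, "grip": -1}, {"x": 0.848, "y": -0.5915, "z": -0.0387, "ax": -0.098, "ay": 0.83, "az": 0.4234, "grip": -1}, {"x": 0.848, "y": -0.5915, "z": -0.0387, "ax": -0.098, "ay": 0.83, "az": 0.4234, "grip": -1}])

```text
time: 1.3
tool_pos: [0.5132, -0.2445, 0.2504]
tcp_rot: [-3.055, -0.09, -0.677]
wrist_force: [-1.1, 0.3, 0.2]
width: 1.002
grip_force: 0.0
```

```bash
cat > look.py <<'E'
import sys
from h import *
from workcell import bot, imaging
n=sys.argv[1]
c=imaging.read_camera("wrist"); pickle.dump(c,open(n+".pkl","wb"))
im=cv2.resize(c["img"][:,:,::-1],(800,600),interpolation=cv2.INTER_CUBIC)
def ov(fr):
    R,o=frame(*fr)
    q=lambda *p:tuple(np.int32(pj(c,o+R@np.array(p)/1000)/.7))
    for a,b in [((-70,0,0),(70,0,0)),((-37,-17,12),(37,-17,12)),((-37,17,12),(37,17,12)),((-70,-10,0),(-70,10,0))]:
        cv2.line(im,q(*a),q(*b),(0,0,255),1)
for f in sys.argv[2:]: ov(globals()[f])
cv2.imwrite(f"pics/{n}.png",im)
print(bot.read_state()["tool_pos"], (-c["R"].T@c["t"]).round(3))
E
python3 look.py w1 W
```

```text
[ 0.5124802  -0.24593104  0.25023366] [ 0.52  -0.246  0.412]
```

View pics/w1.png

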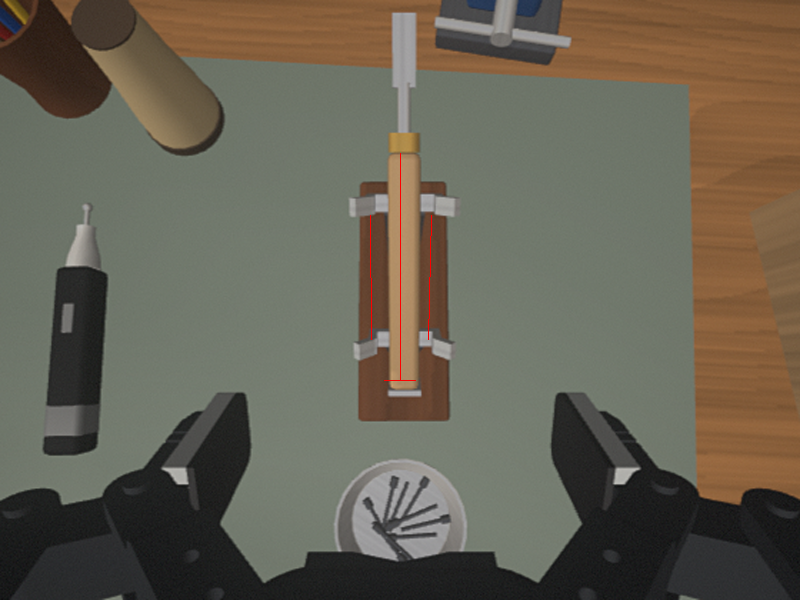

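The wrist view shows the gouge centred in the wide channel with its butt on the toe plate at (404,391). The fork lip ends are at (350,206)/(458,206) and (355,351)/(452,350). My overlay is about 3 px left and 10 px up-slope of the real stand, so I'll fit the pose.

```bash
cat >> h.py <<'E'
from scipy.optimize import least_squares
def fit(c,fr,obs):
    """obs: (cradle mm)->(800-scale px); fit x,y,psi"""
    def r(p):
        R,o=frame((p[0],p[1],.105),p[2]); return np.concatenate([pj(c,o+R@np.array(k)/1000)/.7-v for k,v in obs])
    q=least_squares(r,[*fr[0][:2],fr[1]],x_scale=[.01,.01,1]); print(q.x.round(4),q.fun.round(1)); return q.x
E
python3 - <<'E'
from h import *
from workcell import bot
c=pickle.load(open("w1.pkl","rb"))
p=fit(c,W,[((42,30,22),(350,206.5)),((42,-30,22),(458,206.5)),((-42,30,22),(355,351.5)),((-42,-30,22),(452,350.5)),((-70,0,15),(404.5,391))])
fr=[(p[0],p[1],.105),p[2]]
R,o=frame(*fr)
for k in ((-70,0,9),(-70,0,18),(70,0,18),(138,0,9)): print(k,(pj(c,o+R@np.array(k)/1000)/.7).round(1))
go(bot.read_state(),fr,(0,0,.06)); go(bot.read_state(),fr,(0,0,-.008))
E
```

```text
[ 0.5808 -0.2449  3.5187] [-1.8  0.5  1.5  0.1 -2.2  0.1  3.1  0.8 -0.6 -1.7]
(-70, 0, 9) [403.8 385. ]
(-70, 0, 18) [403.9 391.6]
(70, 0, 18) [403.8 152.6]
(138, 0, 9) [403.5  13.3]
xyz [0.0011 0.0056 0.201 ] a [ 0.0069  0.0007 -0.0053]
xyz [0.0011 0.0051 0.337 ] a [ 0.0069  0.0007 -0.0053]
```

Emit:
step_arm(series=[{"x": 0.001, "y": 0.005, "z": 0.1, "ax": 0.007, "az": -0.005, "grip": -1}, {"x": 0.001, "y": 0.005, "z": 0.2, "ax": 0.007, "az": -0.005, "grip": -1}, {"x": 0.001, "y": 0.005, "z": 0.26, "ax": 0.007, "az": -0.005, "grip": -1}, {"x": 0.001, "y": 0.005, "z": 0.31, "ax": 0.007, "az": -0.005, "grip": -1}, {"x": 0.001, "y": 0.005, "z": 0.34, "ax": 0.007, "az": -0.005, "grip": -1}, {"x": 0.001, "y": 0.005, "z": 0.34, "ax": 0.007, "az": -0.005, "grip": -1}, {"x": 0.001, "y": 0.005, "z": 0.34, "ax": 0.007, "az": -0.005, "grip": -1}])

```text
validation failed for argument at $.se...
```

Emit:
step_arm(force=40, series=[{"grip": 1}, {"grip": 1}, {"grip": 1}, {"grip": 1}, {"grip": 1}, {"grip": 1}, {"grip": 1}, {"grip": 1}, {"grip": 1}, {"grip": 1}])

```text
validation failed for argument at $.se...
```

```bash
sed -i 's/^W=.*/W=[(.5808,-.2449,.105),3.52]; N=[(.5864,.2394,.105),14.6]/' h.py; python3 - <<'E'
from h import *
from workcell import bot
s=bot.read_state(); print(s["wrist_force"],s["width"],s["grip_force"])
R,o=frame(*W); print((R.T@(s["tool_pos"]-o)*1000).round(1))
go(s,W,(0,0,.12)); 
# narrow hover after that
t=dict(s); t["tool_pos"]=o+R@np.array([0,0,.12]); t["tcp_rot"]=Rn.from_matrix(R@FL).as_rotvec(); go(t,N,(.006,0,.12))
E
```

```text
[ 0.44303834 -0.30626032 -0.27459172] 0.9943582369149105 0.0
[ -0.5   3.2 160.5]
xyz [0.001 0.006 0.081] a [ 0.0069  0.0007 -0.0054]
xyz [ 0.0776 -0.9487  0.0306] a [ 0.1561  0.     -0.3347]
```

Every row evidently needs all seven fields, so I'm resending.

Emit:
step_arm(series=[{"x": 0.001, "y": 0.006, "z": 0.1, "ax": 0.007, "ay": 0, "az": -0.005, "grip": -1}, {"x": 0.001, "y": 0.006, "z": 0.2, "ax": 0.007, "ay": 0, "az": -0.005, "grip": -1}, {"x": 0.001, "y": 0.006, "z": 0.26, "ax": 0.007, "ay": 0, "az": -0.005, "grip": -1}, {"x": 0.001, "y": 0.006, "z": 0.31, "ax": 0.007, "ay": 0, "az": -0.005, "grip": -1}, {"x": 0.001, "y": 0.006, "z": 0.34, "ax": 0.007, "ay": 0, "az": -0.005, "grip": -1}, {"x": 0.001, "y": 0.006, "z": 0.34, "ax": 0.007, "ay": 0, "az": -0.005, "grip": -1}, {"x": 0.001, "y": 0.006, "z": 0.34, "ax": 0.007, "ay": 0, "az": -0.005, "grip": -1}])

```text
time: 2.05
tool_pos: [0.5845, -0.2478, 0.0972]
tcp_rot: [-3.054, -0.087, -0.678]
wrist_force: [0.7, 0.8, 1.1]
width: 0.998
grip_force: 0.0
```

Emit:
step_arm(force=40, series=[{"x": 0, "y": 0, "z": 0, "ax": 0, "ay": 0, "az": 0, "grip": 1}, {"x": 0, "y": 0, "z": 0, "ax": 0, "ay": 0, "az": 0, "grip": 1}, {"x": 0, "y": 0, "z": 0, "ax": 0, "ay": 0, "az": 0, "grip": 1}, {"x": 0, "y": 0, "z": 0, "ax": 0, "ay": 0, "az": 0, "grip": 1}, {"x": 0, "y": 0, "z": 0, "ax": 0, "ay": 0, "az": 0, "grip": 1}, {"x": 0, "y": 0, "z": 0, "ax": 0, "ay": 0, "az": 0, "grip": 1}, {"x": 0, "y": 0, "z": 0, "ax": 0, "ay": 0, "az": 0, "grip": 1}, {"x": 0, "y": 0, "z": 0, "ax": 0, "ay": 0, "az": 0, "grip": 1}, {"x": 0, "y": 0, "z": 0, "ax": 0, "ay": 0, "az": 0, "grip": 1}])

```text
time: 2.95
tool_pos: [0.5849, -0.2468, 0.0976]
tcp_rot: [-3.053, -0.089, -0.679]
wrist_force: [-3.3, 1.7, 6.2]
width: 0.204
grip_force: 39.9
```

```bash
cat > st.py <<'E'
from h import *
from workcell import bot
s=bot.read_state(); print(s["time"],s["wrist_force"],s["width"],s["grip_force"])
def loc(fr):
    R,o=frame(*fr); print((R.T@(s["tool_pos"]-o)*1000).round(1),np.degrees(Rn.from_matrix((R@FL).T@Rn.from_rotvec(s["tcp_rot"]).as_matrix()).as_rotvec()).round(2))
E
python3 - <<'E'
from st import *
loc(W); go(s,W,(0,0,.12))
t=dict(s); R,o=frame(*W); t["tool_pos"]=o+R@np.array([0,0,.12]); go(t,N,(.006,0,.12))
E
```

```text
2.95 [-3.27992482  1.73395918  6.15975742] 0.203527836772436 39.866443276405334
[ 0.5 -2.1 -8.4] [-0.07  0.06  0.17]
xyz [-0.0007 -0.0039 -0.2567] a [ 0.0025 -0.002  -0.0058]
xyz [ 0.0746 -0.949   0.0294] a [ 0.1587 -0.002  -0.3405]
```

The gouge is held at 40 N. Next I lift it out along the slope normal, then carry it across.

Emit:
step_arm(series=[{"x": 0, "y": 0, "z": -0.03, "ax": 0, "ay": 0, "az": 0, "grip": 1}, {"x": 0, "y": 0, "z": -0.1, "ax": 0, "ay": 0, "az": 0, "grip": 1}, {"x": 0, "y": 0, "z": -0.18, "ax": 0, "ay": 0, "az": 0, "grip": 1}, {"x": 0, "y": 0, "z": -0.257, "ax": 0, "ay": 0, "az": 0, "grip": 1}, {"x": 0, "y": 0, "z": -0.257, "ax": 0, "ay": 0, "az": 0, "grip": 1}])

```text
time: 3.45
tool_pos: [0.5318, -0.2522, 0.22]
tcp_rot: [-3.057, -0.089, -0.691]
wrist_force: [0.8, -0.7, 0.1]
width: 0.203
grip_force: 40.3
```

Emit:
step_arm(series=[{"x": 0.075, "y": -0.949, "z": 0.03, "ax": 0.158, "ay": 0, "az": -0.34, "grip": 1}, {"x": 0.075, "y": -0.949, "z": 0.03, "ax": 0.158, "ay": 0, "az": -0.34, "grip": 1}, {"x": 0.075, "y": -0.949, "z": 0.03, "ax": 0.158, "ay": 0, "az": -0.34, "grip": 1}, {"x": 0.075, "y": -0.949, "z": 0.03, "ax": 0.158, "ay": 0, "az": -0.34, "grip": 1}, {"x": 0.075, "y": -0.949, "z": 0.03, "ax": 0.158, "ay": 0, "az": -0.34, "grip": 1}, {"x": 0.075, "y": -0.949, "z": 0.03, "ax": 0.158, "ay": 0, "az": -0.34, "grip": 1}, {"x": 0.075, "y": -0.949, "z": 0.03, "ax": 0.158, "ay": 0, "az": -0.34, "grip": 1}, {"x": 0.075, "y": -0.949, "z": 0.03, "ax": 0.158, "ay": 0, "az": -0.34, "grip": 1}, {"x": 0.075, "y": -0.949, "z": 0.03, "ax": 0.158, "ay": 0, "az": -0.34, "grip": 1}, {"x": 0.075, "y": -0.949, "z": 0.03, "ax": 0.158, "ay": 0, "az": -0.34, "grip": 1}, {"x": 0.075, "y": -0.949, "z": 0.03, "ax": 0.158, "ay": 0, "az": -0.34, "grip": 1}, {"x": 0.075, "y": -0.949, "z": 0.03, "ax": 0.158, "ay": 0, "az": -0.34, "grip": 1}])

```text
time: 4.65
tool_pos: [0.5421, 0.2264, 0.2141]
tcp_rot: [-2.991, -0.386, -0.66]
wrist_force: [0.6, -0.9, -1.2]
width: 0.198
grip_force: 40.2
```

```bash
python3 look.py n1 N; python3 -c "
from st import *
loc(N)"
```

```text
[0.54233281 0.22552019 0.21425505] [0.549 0.226 0.376]
4.7 [-0.97454372  0.32505453 -0.87161054] 0.20306155694618955 40.210445523262024
[  4.4  -2.3 118.5] [-0.05 -0.12 -0.02]
```

View pics/n1.png

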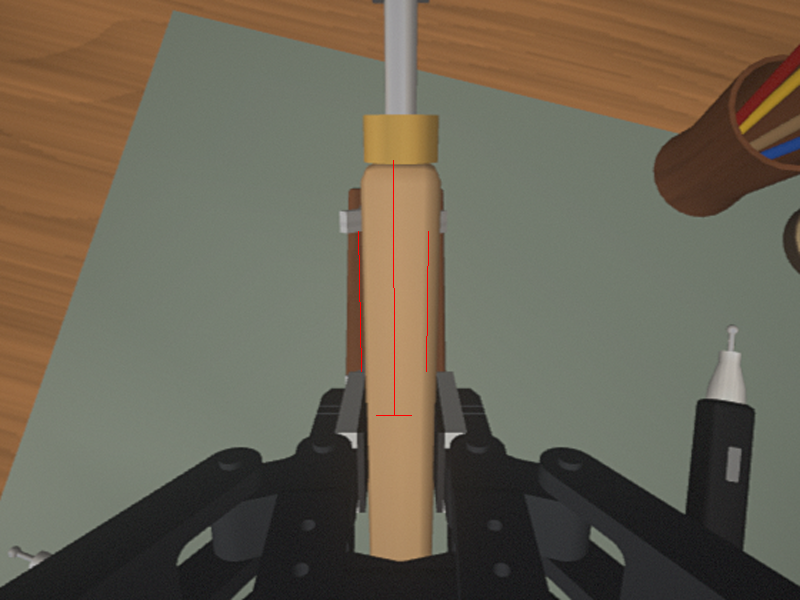

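The gouge is held straight (handle 365–439 px, ferrule on top). The narrow stand's upper fork shows lip ends at (340,221) and (446,221), and the base sides are at about x=347 and x=445.

```bash
python3 - <<'E'
from st import *
c=pickle.load(open("n1.pkl","rb")); R,o=frame(*N)
for k in ((42,25,22),(42,-25,22),(42,0,22),(70,0,18)): print(k,(pj(c,o+R@np.array(k)/1000)/.7).round(1))
# base corners predicted
Rb,ob=frame((o[0],o[1],0),N[1],0)
for k in ((95,35,12),(95,-35,12),(0,35,12),(0,-35,12)): print(k,(pj(c,ob+Rb@np.array(k)/1000)/.7).round(1))
Rt=Rn.from_rotvec(s["tcp_rot"]).as_matrix()
for k in ((70,0,-19),(70,0,-28),(40,0,-28),(0,0,126),(0,0,100)): print("tool",k,(pj(c,s["tool_pos"]+Rt@np.array(k)/1000)/.7).round(1))
E
```

```text
4.7 [-0.97454372  0.32505453 -0.87161054] 0.20306155694618955 40.210445523262024
(42, 25, 22) [339.3 224.7]
(42, -25, 22) [447.1 224.8]
(42, 0, 22) [393.2 224.7]
(70, 0, 18) [393.1 161.9]
(95, 35, 12) [347.8 187.7]
(95, -35, 12) [443.5 187.8]
(0, 35, 12) [345.9 316.9]
(0, -35, 12) [445. 317.]
tool (70, 0, -19) [396.5 160.7]
tool (70, 0, -28) [396.2 162.1]
tool (40, 0, -28) [396.4 295.6]
tool (0, 0, 126) [398.6 286.6]
tool (0, 0, 100) [398.4 300.6]
```

```bash
cat >> h.py <<'E'
def avg(n=8):
    from workcell import bot, imaging
    L=[]
    for _ in range(n): imaging.read_camera("wrist"); L.append(bot.read_state())
    s=dict(L[-1]); P=np.array([q["tool_pos"] for q in L]); s["tool_pos"]=P.mean(0)
    s["tcp_rot"]=Rn.from_rotvec([q["tcp_rot"] for q in L]).mean().as_rotvec(); print("std mm",(P.std(0)*1000).round(2)); return s
E
python3 - <<'E'
import st; from st import *
st.s=avg(); s=st.s; loc(N)
c=pickle.load(open("n1.pkl","rb")); R,o=frame(*N)
# gouge top surface centre at handle end: find tool-frame y from pixel: scan
Rt=Rn.from_rotvec(s["tcp_rot"]).as_matrix()
for y in (0,1,2,3): print(y,[(pj(c,s["tool_pos"]+Rt@np.array(k)/1000)/.7).round(1) for k in ((70,y,-28),(40,y,-28))])
E
```

```text
4.7 [-0.97454372  0.32505453 -0.87161054] 0.20306155694618955 40.210445523262024
std mm [0.26 0.24 0.4 ]
[  5.3  -3.2 119.2] [-0.07 -0.01  0.11]
0 [array([401. , 157.7]), array([400.5, 292.6])]
1 [array([405.6, 157.7]), array([404.9, 292.6])]
2 [array([410.3, 157.7]), array([409.2, 292.6])]
3 [array([415. , 157.7]), array([413.6, 292.6])]
```

Emit:
step_arm(series=[{"x": 0.008, "y": -0.0064, "z": 0.05, "ax": 0, "ay": 0, "az": 0, "grip": 1}, {"x": 0.008, "y": -0.0064, "z": 0.12, "ax": 0, "ay": 0, "az": 0, "grip": 1}, {"x": 0.008, "y": -0.0064, "z": 0.18, "ax": 0, "ay": 0, "az": 0, "grip": 1}, {"x": 0.008, "y": -0.0064, "z": 0.21, "ax": 0, "ay": 0, "az": 0, "grip": 1}, {"x": 0.008, "y": -0.0064, "z": 0.23, "ax": 0, "ay": 0, "az": 0, "grip": 1}, {"x": 0.008, "y": -0.0064, "z": 0.24, "ax": 0, "ay": 0, "az": 0, "grip": 1}, {"x": 0.008, "y": -0.0064, "z": 0.246, "ax": 0, "ay": 0, "az": 0, "grip": 1}, {"x": 0.008, "y": -0.0064, "z": 0.25, "ax": 0, "ay": 0, "az": 0, "grip": 1}, {"x": 0.008, "y": -0.0064, "z": 0.25, "ax": 0, "ay": 0, "az": 0, "grip": 1}])

```text
time: 6.0
tool_pos: [0.5975, 0.2435, 0.105]
tcp_rot: [-2.99, -0.382, -0.666]
wrist_force: [0.3, -0.2, -1.3]
width: 0.202
grip_force: 40.2
```

```bash
python3 - <<'E'
import st; from st import *
st.s=avg(4); loc(N); print(st.s["wrist_force"])
E
```

```text
6.0 [ 0.32844568 -0.22226087 -1.31610164] 0.20226271150136343 40.207539796829224
std mm [0.06 0.02 0.1 ]
[10.5  1.2 -5. ] [-0.01  0.09  0.02]
[-0.27605286  0.43677906 -1.54725091]
```

Emit:
step_arm(series=[{"x": -0.003, "y": 0.002, "z": 0.002, "ax": 0, "ay": 0, "az": 0, "grip": 1}, {"x": -0.003, "y": 0.002, "z": 0.004, "ax": 0, "ay": 0, "az": 0, "grip": 1}, {"x": -0.003, "y": 0.002, "z": 0.006, "ax": 0, "ay": 0, "az": 0, "grip": 1}, {"x": -0.003, "y": 0.002, "z": 0.006, "ax": 0, "ay": 0, "az": 0, "grip": 1}])

```text
time: 6.6
tool_pos: [0.5971, 0.2423, 0.1011]
tcp_rot: [-2.991, -0.382, -0.663]
wrist_force: [-4.3, -1.7, 5.6]
width: 0.201
grip_force: 41.3
```

```bash
python3 - <<'E'
import st; from st import *
st.s=avg(4); loc(N); print(st.s["wrist_force"])
from workcell import imaging
c=imaging.read_camera("side"); u=pj(c,frame(*N)[1]).astype(int); print(u)
i=c["img"][u[1]-70:u[1]+50,u[0]-80:u[0]+80,::-1]; cv2.imwrite("pics/side1.png",cv2.resize(i,None,fx=5,fy=5,interpolation=cv2.INTER_CUBIC))
E
```

```text
6.6 [-4.26480679 -1.74246223  5.64022913] 0.20080495658867417 41.30217790603638
std mm [0.01 0.01 0.02]
[ 8.4  0.1 -8.3] [-0.03  0.01  0.02]
[-3.81511755 -1.58352379  4.90911929]
[237 274]
```

View pics/side1.png

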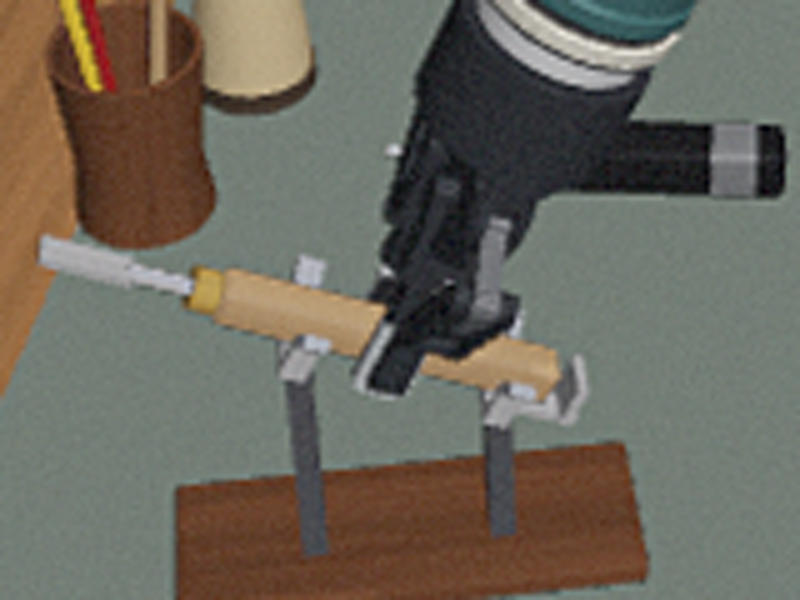

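The gouge is seated in both forks, with the butt at (555,375) just up-slope of the toe and about 6 N contact along the slope normal. I'll release and back out.

Emit:
step_arm(series=[{"x": 0, "y": 0, "z": 0, "ax": 0, "ay": 0, "az": 0, "grip": 0.3}, {"x": 0, "y": 0, "z": 0, "ax": 0, "ay": 0, "az": 0, "grip": 0}, {"x": 0, "y": 0, "z": 0, "ax": 0, "ay": 0, "az": 0, "grip": -0.6}, {"x": 0, "y": 0, "z": 0, "ax": 0, "ay": 0, "az": 0, "grip": -1}, {"x": 0, "y": 0, "z": 0, "ax": 0, "ay": 0, "az": 0, "grip": -1}, {"x": 0, "y": 0, "z": 0, "ax": 0, "ay": 0, "az": 0, "grip": -1}, {"x": 0, "y": 0, "z": 0, "ax": 0, "ay": 0, "az": 0, "grip": -1}, {"x": 0, "y": 0, "z": -0.06, "ax": 0, "ay": 0, "az": 0, "grip": -1}, {"x": 0, "y": 0, "z": -0.16, "ax": 0, "ay": 0, "az": 0, "grip": -1}, {"x": 0, "y": 0, "z": -0.26, "ax": 0, "ay": 0, "az": 0, "grip": -1}, {"x": 0, "y": 0, "z": -0.32, "ax": 0, "ay": 0, "az": 0, "grip": -1}, {"x": 0, "y": 0, "z": -0.32, "ax": 0, "ay": 0, "az": 0, "grip": -1}])

```text
time: 8.05
tool_pos: [0.5337, 0.2265, 0.2529]
tcp_rot: [-2.984, -0.382, -0.679]
wrist_force: [0.2, -0.0, 0.3]
width: 1.004
grip_force: 0.0
```

```bash
cat >> h.py <<'E'
H=[(.5193,.0033,0),3.83,0]
E
python3 - <<'E'
import st; from st import *
s=st.s=avg(2); loc(N); print(s["width"])
from workcell import imaging
for n in("side","wrist"): pickle.dump(imaging.read_camera(n),open(f"{n}2.pkl","wb"))
c=pickle.load(open("wrist2.pkl","rb")); im=c["img"]; hsv=cv2.cvtColor(im,cv2.COLOR_RGB2HSV)
m=cv2.inRange(hsv,(10,70,140),(25,200,255)); n,l,stt,ce=cv2.connectedComponentsWithStats(m)
R,o=frame(*N)
for i in range(1,n):
    if stt[i,4]>600: print(stt[i],"px800",(ce[i]/.7).round(1))
print("expect mid",(pj(c,o+R@np.array((.006,0,.018)))/.7).round(1))
go(s,H,(0,0,.2))
E
```

```text
8.05 [ 0.16659857 -0.00286306  0.33819638] 1.0038633399728345 0.0
std mm [0.47 0.24 1.4 ]
[ 10.1   0.4 153.3] [0.02 0.28 0.03]
0.9995906639712793
[  24    0  121   36 1487] px800 [117.8  24.5]
[138   0 134  51 845] px800 [320.5  34. ]
[ 272    0  192   43 1712] px800 [517.6  19.8]
[ 289   28  196   58 2639] px800 [549.8  77.2]
[ 289   49  180   47 1235] px800 [547.6 104.5]
[ 269  107   21  169 3350] px800 [398.7 270.1]
[ 12 128  79  25 658] px800 [ 90.  202.4]
[  0 152  80  27 743] px800 [ 56.9 235.7]
[   0  250   49   32 1013] px800 [ 33.3 378.4]
expect mid [397. 286.]
xyz [-0.1653  0.424   0.0283] a [-0.0799 -0.8401  0.3523]
```

Emit:
step_arm(series=[{"x": -0.165, "y": 0.424, "z": 0.028, "ax": -0.08, "ay": -0.84, "az": 0.352, "grip": -1}, {"x": -0.165, "y": 0.424, "z": 0.028, "ax": -0.08, "ay": -0.84, "az": 0.352, "grip": -1}, {"x": -0.165, "y": 0.424, "z": 0.028, "ax": -0.08, "ay": -0.84, "az": 0.352, "grip": -1}, {"x": -0.165, "y": 0.424, "z": 0.028, "ax": -0.08, "ay": -0.84, "az": 0.352, "grip": -1}, {"x": -0.165, "y": 0.424, "z": 0.028, "ax": -0.08, "ay": -0.84, "az": 0.352, "grip": -1}, {"x": -0.165, "y": 0.424, "z": 0.028, "ax": -0.08, "ay": -0.84, "az": 0.352, "grip": -1}, {"x": -0.165, "y": 0.424, "z": 0.028, "ax": -0.08, "ay": -0.84, "az": 0.352, "grip": -1}, {"x": -0.165, "y": 0.424, "z": 0.028, "ax": -0.08, "ay": -0.84, "az": 0.352, "grip": -1}])

```text
time: 9.05
tool_pos: [0.5182, 0.0037, 0.1972]
tcp_rot: [3.139, 0.106, -0.009]
wrist_force: [0.3, 1.2, 0.0]
width: 1.003
grip_force: 0.0
```

```bash
cat > look2.py <<'E'
import st; from st import *
from workcell import imaging
s=st.s=avg(4); loc(H)
c=imaging.read_camera("wrist"); pickle.dump(c,open("hp.pkl","wb"))
im=cv2.resize(c["img"][:,:,::-1],(800,600),interpolation=cv2.INTER_CUBIC)
R,o=frame(*H); q=lambda *p:tuple(np.int32(pj(c,o+R@np.array(p)/1000)/.7))
for a,b in [((-70,-14,28),(70,-14,28)),((-70,14,28),(70,14,28)),((-70,-14,28),(-70,14,28)),((70,-14,28),(70,14,28))]: cv2.line(im,q(*a),q(*b),(0,0,255),1)
cv2.circle(im,q(123,0,14),4,(0,0,255),1)
cv2.imwrite("pics/hp.png",im)
E
python3 look2.py
```

```text
9.05 [0.30849212 1.18318    0.0384308 ] 1.002841468101891 0.0
std mm [0.08 0.04 0.27]
[ -0.8   0.7 198.1] [-0.07 -0.24 -0.09]
```

View pics/hp.png

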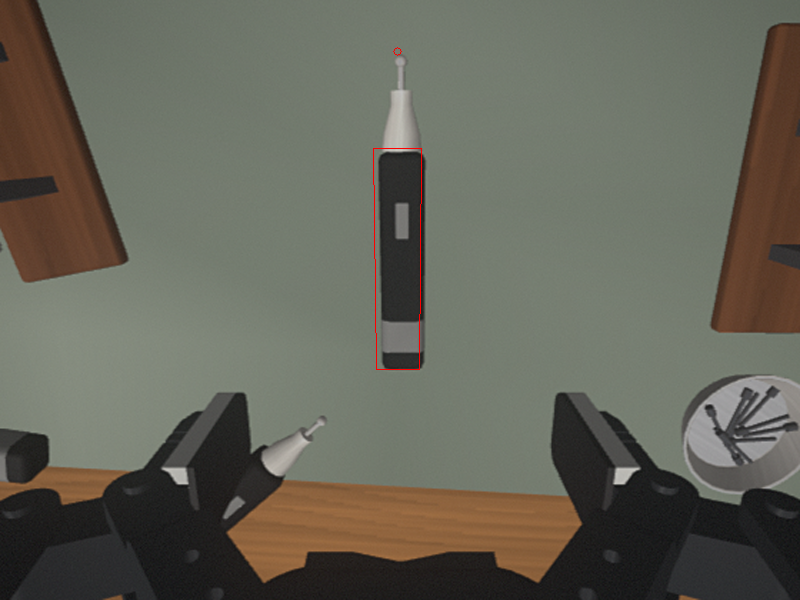

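The target handpiece spans rows 152–369 at columns 380–424, heading as expected, about 2 mm to the robot's right of my estimate. Now I descend and grip.

Emit:
step_arm(series=[{"x": 0, "y": 0.0054, "z": 0.1, "ax": 0, "ay": 0.008, "az": 0, "grip": -1}, {"x": 0, "y": 0.0054, "z": 0.2, "ax": 0, "ay": 0.008, "az": 0, "grip": -1}, {"x": 0, "y": 0.0054, "z": 0.28, "ax": 0, "ay": 0.008, "az": 0, "grip": -1}, {"x": 0, "y": 0.0054, "z": 0.34, "ax": 0, "ay": 0.008, "az": 0, "grip": -1}, {"x": 0, "y": 0.0054, "z": 0.37, "ax": 0, "ay": 0.008, "az": 0, "grip": -1}, {"x": 0, "y": 0.0054, "z": 0.386, "ax": 0, "ay": 0.008, "az": 0, "grip": -1}, {"x": 0, "y": 0.0054, "z": 0.386, "ax": 0, "ay": 0.008, "az": 0, "grip": -1}, {"x": 0, "y": 0.0054, "z": 0.386, "ax": 0, "ay": 0.008, "az": 0, "grip": -1}])

```text
time: 10.1
tool_pos: [0.5189, 0.0, 0.0061]
tcp_rot: [3.138, 0.106, 0.003]
wrist_force: [0.6, -0.4, -0.1]
width: 1.001
grip_force: 0.0
```

Emit:
step_arm(force=60, series=[{"x": 0, "y": 0, "z": 0, "ax": 0, "ay": 0, "az": 0, "grip": 1}, {"x": 0, "y": 0, "z": 0, "ax": 0, "ay": 0, "az": 0, "grip": 1}, {"x": 0, "y": 0, "z": 0, "ax": 0, "ay": 0, "az": 0, "grip": 1}, {"x": 0, "y": 0, "z": 0, "ax": 0, "ay": 0, "az": 0, "grip": 1}, {"x": 0, "y": 0, "z": 0, "ax": 0, "ay": 0, "az": 0, "grip": 1}, {"x": 0, "y": 0, "z": 0, "ax": 0, "ay": 0, "az": 0, "grip": 1}, {"x": 0, "y": 0, "z": 0, "ax": 0, "ay": 0, "az": 0, "grip": 1}, {"x": 0, "y": 0, "z": 0, "ax": 0, "ay": 0, "az": 0, "grip": 1}, {"x": 0, "y": 0, "z": 0, "ax": 0, "ay": 0, "az": 0, "grip": 1}])

```text
time: 11.0
tool_pos: [0.5186, -0.0001, 0.0059]
tcp_rot: [3.138, 0.105, 0.002]
wrist_force: [-1.1, 0.4, 6.0]
width: 0.314
grip_force: 61.3
```

```bash
python3 - <<'E'
import st; from st import *
s=st.s=avg(4); loc(H); print(s["width"],s["grip_force"],s["wrist_force"])
R,o=frame(*H)
t=dict(s); t["tool_pos"]=s["tool_pos"]+[0,0,.25]; go(t,W,(.006,0,.13))
E
```

```text
11.0 [-1.13876952  0.42896917  6.00081799] 0.31419549367042576 61.30080699920654
std mm [0.01 0.01 0.01]
[-0.9 -3.4  5.9] [-0.09  0.08  0.01]
0.31387341175500605 61.30014181137085 [-0.49120844  0.00973945  5.32657247]
xyz [-0.0076  0.4961  0.0619] a [7.000e-04 8.307e-01 1.050e-02]
```

Emit:
step_arm(series=[{"x": 0, "y": 0, "z": -0.03, "ax": 0, "ay": 0, "az": 0, "grip": 1}, {"x": 0, "y": 0, "z": -0.1, "ax": 0, "ay": 0, "az": 0, "grip": 1}, {"x": 0, "y": 0, "z": -0.19, "ax": 0, "ay": 0, "az": 0, "grip": 1}, {"x": 0, "y": 0, "z": -0.29, "ax": 0, "ay": 0, "az": 0, "grip": 1}, {"x": 0, "y": 0, "z": -0.39, "ax": 0, "ay": 0, "az": 0, "grip": 1}, {"x": 0, "y": 0, "z": -0.47, "ax": 0, "ay": 0, "az": 0, "grip": 1}, {"x": 0, "y": 0, "z": -0.5, "ax": 0, "ay": 0, "az": 0, "grip": 1}, {"x": 0, "y": 0, "z": -0.5, "ax": 0, "ay": 0, "az": 0, "grip": 1}])

```text
time: 12.0
tool_pos: [0.519, 0.0001, 0.2569]
tcp_rot: [3.138, 0.105, 0.006]
wrist_force: [-0.0, 0.3, -2.6]
width: 0.313
grip_force: 60.4
```

Emit:
step_arm(series=[{"x": -0.008, "y": 0.496, "z": 0.062, "ax": 0, "ay": 0.83, "az": 0.01, "grip": 1}, {"x": -0.008, "y": 0.496, "z": 0.062, "ax": 0, "ay": 0.83, "az": 0.01, "grip": 1}, {"x": -0.008, "y": 0.496, "z": 0.062, "ax": 0, "ay": 0.83, "az": 0.01, "grip": 1}, {"x": -0.008, "y": 0.496, "z": 0.062, "ax": 0, "ay": 0.83, "az": 0.01, "grip": 1}, {"x": -0.008, "y": 0.496, "z": 0.062, "ax": 0, "ay": 0.83, "az": 0.01, "grip": 1}, {"x": -0.008, "y": 0.496, "z": 0.062, "ax": 0, "ay": 0.83, "az": 0.01, "grip": 1}, {"x": -0.008, "y": 0.496, "z": 0.062, "ax": 0, "ay": 0.83, "az": 0.01, "grip": 1}, {"x": -0.008, "y": 0.496, "z": 0.062, "ax": 0, "ay": 0.83, "az": 0.01, "grip": 1}, {"x": -0.008, "y": 0.496, "z": 0.062, "ax": 0, "ay": 0.83, "az": 0.01, "grip": 1}])

```text
time: 12.9
tool_pos: [0.5299, -0.2456, 0.2229]
tcp_rot: [-3.052, -0.097, -0.67]
wrist_force: [0.8, -0.0, -1.6]
width: 0.312
grip_force: 60.7
```

```bash
python3 look.py w2 W; python3 - <<'E'
import st; from st import *
s=st.s=avg(6); loc(W); print(s["width"],s["grip_force"],s["wrist_force"]); go(s,W,(.006,0,.012))
c=pickle.load(open("w2.pkl","rb")); Rt=Rn.from_rotvec(s["tcp_rot"]).as_matrix()
print("tool handle corners",[(pj(c,s["tool_pos"]+Rt@np.array(k)/1000)/.7).round(1) for k in ((70,-14,-22.1),(70,14,-22.1),(123,0,-8))])
R,o=frame(*W); print("lips",[(pj(c,o+R@np.array(k)/1000)/.7).round(1) for k in ((42,30,22),(42,-30,22))])
E
```

```text
[ 0.53022291 -0.24574729  0.22360439] [ 0.537 -0.247  0.384]
12.95 [ 0.16554548  0.75508957 -2.68547742] 0.3117985469784422 60.69738149642944
std mm [0.08 0.38 0.28]
[  5.1   1.5 129.6] [ 0.02 -0.09 -0.12]
0.31544086346285727 60.696609020233154 [-0.31237703  0.74971357 -3.22659899]
xyz [0.0022 0.0031 0.2353] a [-0.0005  0.0031  0.004 ]
tool handle corners [array([331.7, 157.2]), array([457.1, 157. ]), array([394. , -95.6])]
lips [array([339.1, 220.8]), array([463.7, 220.9])]
```

View pics/w2.png

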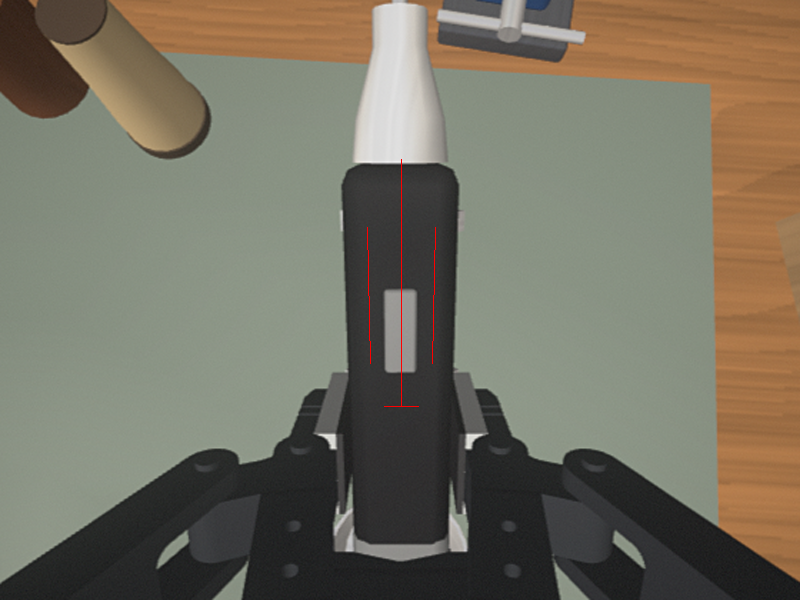

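The handpiece sits centred between the fingers (342–459 px) over the lips (340/463 px), in line with the channel. I'll lower it to about 6 mm above its seat.

Emit:
step_arm(series=[{"x": 0.004, "y": 0.0015, "z": 0.05, "ax": 0, "ay": 0, "az": 0.004, "grip": 1}, {"x": 0.004, "y": 0.0015, "z": 0.11, "ax": 0, "ay": 0, "az": 0.004, "grip": 1}, {"x": 0.004, "y": 0.0015, "z": 0.17, "ax": 0, "ay": 0, "az": 0.004, "grip": 1}, {"x": 0.004, "y": 0.0015, "z": 0.205, "ax": 0, "ay": 0, "az": 0.004, "grip": 1}, {"x": 0.004, "y": 0.0015, "z": 0.225, "ax": 0, "ay": 0, "az": 0.004, "grip": 1}, {"x": 0.004, "y": 0.0015, "z": 0.235, "ax": 0, "ay": 0, "az": 0.004, "grip": 1}, {"x": 0.004, "y": 0.0015, "z": 0.235, "ax": 0, "ay": 0, "az": 0.004, "grip": 1}])

```text
time: 13.95
tool_pos: [0.5818, -0.2452, 0.1187]
tcp_rot: [-3.053, -0.091, -0.674]
wrist_force: [-0.3, -0.1, -1.9]
width: 0.316
grip_force: 60.7
```

```bash
python3 - <<'E'
import st; from st import *
s=st.s=avg(6); loc(W); print(s["wrist_force"]); go(s,W,(.007,0,.006))
E
```

```text
13.95 [-0.26275558 -0.1400723  -1.85875341] 0.31612608616184656 60.66280245780945
std mm [0.07 0.1  0.24]
[ 7.4 -0.9 13.1] [-0.08 -0.02  0.08]
[ 0.63442346 -0.01444159 -2.6109056 ]
xyz [-0.0009 -0.0017  0.0141] a [ 0.0026  0.0006 -0.0026]
```

Emit:
step_arm(series=[{"x": 0, "y": -0.001, "z": 0.004, "ax": 0, "ay": 0, "az": 0, "grip": 1}, {"x": 0, "y": -0.001, "z": 0.008, "ax": 0, "ay": 0, "az": 0, "grip": 1}, {"x": 0, "y": -0.001, "z": 0.011, "ax": 0, "ay": 0, "az": 0, "grip": 1}, {"x": 0, "y": -0.001, "z": 0.013, "ax": 0, "ay": 0, "az": 0, "grip": 1}, {"x": 0, "y": -0.001, "z": 0.013, "ax": 0, "ay": 0, "az": 0, "grip": 1}])

```text
time: 14.75
tool_pos: [0.584, -0.2444, 0.1128]
tcp_rot: [-3.053, -0.092, -0.673]
wrist_force: [-3.3, -0.3, 1.3]
width: 0.316
grip_force: 61.4
```

```bash
python3 - <<'E'
import st; from st import *
s=st.s=avg(4); loc(W); print(s["wrist_force"])
E
```

```text
14.75 [-3.27085016 -0.29437849  1.32686733] 0.3159219869321339 61.38856887817383
std mm [0.01 0.01 0.02]
[6.3 0.3 5.7] [ 0.   -0.13  0.09]
[-5.41689844 -0.28017891  1.80841302]
```

Contact is at the expected seated height (5.7 mm against 5.9 mm at pick). Release and retreat.

Emit:
step_arm(series=[{"x": 0, "y": 0, "z": 0, "ax": 0, "ay": 0, "az": 0, "grip": 0.2}, {"x": 0, "y": 0, "z": 0, "ax": 0, "ay": 0, "az": 0, "grip": -0.2}, {"x": 0, "y": 0, "z": 0, "ax": 0, "ay": 0, "az": 0, "grip": -0.6}, {"x": 0, "y": 0, "z": 0, "ax": 0, "ay": 0, "az": 0, "grip": -1}, {"x": 0, "y": 0, "z": 0, "ax": 0, "ay": 0, "az": 0, "grip": -1}, {"x": 0, "y": 0, "z": 0, "ax": 0, "ay": 0, "az": 0, "grip": -1}, {"x": 0, "y": 0, "z": 0, "ax": 0, "ay": 0, "az": 0, "grip": -1}, {"x": 0, "y": 0, "z": -0.06, "ax": 0, "ay": 0, "az": 0, "grip": -1}, {"x": 0, "y": 0, "z": -0.16, "ax": 0, "ay": 0, "az": 0, "grip": -1}, {"x": 0, "y": 0, "z": -0.26, "ax": 0, "ay": 0, "az": 0, "grip": -1}, {"x": 0, "y": 0, "z": -0.32, "ax": 0, "ay": 0, "az": 0, "grip": -1}, {"x": 0, "y": 0, "z": -0.32, "ax": 0, "ay": 0, "az": 0, "grip": -1}])

```text
time: 16.15
tool_pos: [0.5186, -0.2508, 0.2649]
tcp_rot: [-3.057, -0.092, -0.689]
wrist_force: [1.4, -0.3, 1.3]
width: 1.002
grip_force: 0.0
```

```bash
python3 look.py w3 W; python3 - <<'E'
from h import *
from workcell import imaging
c=imaging.read_camera("side"); a=c["img"][:,:,::-1]
def cr(f):
    u=pj(c,frame(*f)[1]).astype(int); y=max(u[1]-55,0); x=u[0]-65; return cv2.resize(a[y:y+100,x:x+130],(520,400),interpolation=cv2.INTER_CUBIC)
w=cv2.imread("pics/w3.png"); out=np.zeros((600,800,3),np.uint8)
out[:300,:400]=cv2.resize(cr(W),(390,300))[:, :400] if 0 else cv2.resize(cr(W),(400,300)); out[:300,400:]=cv2.resize(cr(N),(400,300))
out[300:,:400]=cv2.resize(w[0:450,100:700],(400,300)); t=imaging.read_camera("top")["img"][90:270,130:430,::-1]; out[300:,400:]=cv2.resize(t,(400,300),interpolation=cv2.INTER_CUBIC)
cv2.imwrite("pics/fin.png",out)
E
```

```text
[ 0.51793264 -0.24991968  0.26168971] [ 0.524 -0.251  0.426]
```

View pics/fin.png

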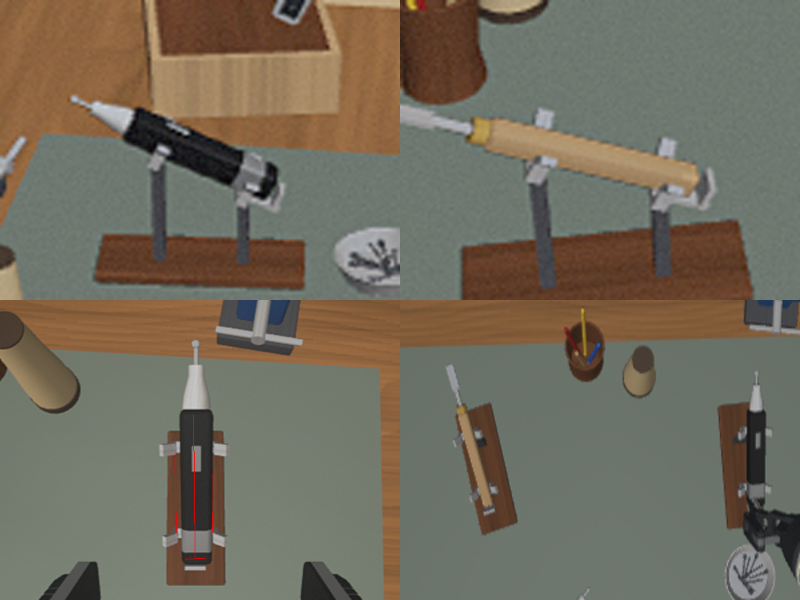

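Both tools are down in both forks, tip up and butt a few mm from the toe. The handpiece is at (197,485) in the wrist panel and the gouge at (590,155) in the side panel. The bystanders have not moved and the gripper is clear.

```bash
python3 -c "
from workcell import bot
print(bot.finish_job())"
```

```text
the job is handed in; nothing more can be done
None
```

The gouge is in the narrow stand and the handpiece is in the wide one, both seated with tips up and butts near the toe stops; the job is handed in, but no verdict came back.

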